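# Set the kickstand of the recipe stand and hold the frame upright

### The job

The recipe stand in the drawer leans on its wire rest with its kickstand folded up beside it. Leaving the frame on its rest, flip the kickstand over its top centre so that it drops fully down on the other side; then take the frame by its top rail, bring it upright without letting it tip over past upright, and finish while still holding it there by the rail. Leave the other things in the drawer where they are.

Things in the scene. Friction and masses are not known exactly. Their poses are not given: they have to be found in the camera images.
- stand: the recipe stand in the middle of the birch plywood drawer: aluminium foot plate 130 x 140 x 8 mm standing on the drawer floor (12 mm above the worktop) and fixed to it; origin at the underside centre of the foot plate. Its z axis points up, its y axis runs along the frame's hinge, its x axis points horizontally from the wire-rest side (-x) to the side on which the kickstand comes down (+x). Drawer walls are 70 mm high (front panel 95 mm)
- frame_hinge (a point): point on the frame's hinge axis, at the middle of the stand, 30 mm above the stand's origin; the axis is along the stand's y
- rail (a point): centre of the frame's top rail, a horizontal round aluminium bar 14 mm thick, 106 mm long, along the stand's y, 185 mm from the hinge axis. Between its two 10 mm posts (at 47 mm either side) 84 mm are free to grip; the plywood panel (6 mm thick, 90 mm wide) ends 58 mm below the rail. The frame weighs about 0.45 kg and swings easily
- frame (a joint): lean of the frame (rad): 0 upright, -0.35 on the wire rest (start; gravity keeps it there), +0.2 tipped over the other way (stop). Nearly frictionless: at upright, with the kickstand down, it tips towards + if not held
- hub (a point): pivot of the kickstand, a round steel leg 12 mm thick beside the frame, 115 mm from the stand's middle towards its -y, on the frame 70 mm from the hinge axis; the pivot axis is along the stand's y
- foot (a point): centre of the thickness of the kickstand near its free end (rubber foot 16 mm thick), 115 mm from the hub; the leg ends 7 mm beyond. Its end rises about 12 mm as it swings up to vertical, so it is best pushed near its end, with room above it At the start the leg stands up from the hub, leaning a little towards the stand's -x; nothing stands on either side of it along x. It weighs about 0.16 kg
- kickstand (a joint): kickstand angle (rad): 0 folded up (start; held by its weight only), 2.43 fully down (stop). It is vertical (over centre) at about 0.45 while the frame is on its rest; pushed past that towards the stand's +x it falls down to its stop by itself
- canister0: brushed aluminium canister, 72 mm wide, 85 mm high, origin at its underside; leave alone
- canister1: the same, 70 mm high; leave alone
- canister2: the same, 85 mm high; leave alone
- canister3: the same, 70 mm high; leave alone
- muddler: beech muddler 180 mm long, 32 mm thick, lying; leave alone
- bowl: green ceramic pinch bowl, 68 mm wide, 35 mm high, behind the stand (its +x side), origin at its underside; leave alone
- spoons: ring of steel measuring spoons lying in front of the stand (its -x side), about 100 mm long, 9 mm high; leave alone

How it is judged:
On the way:
1. the kickstand is flipped fully down while the frame is still leaning on its rest side (value of joint kickstand above 2.2 rad and value of joint frame below -0.2 rad), for 0.2 s.
At the end, for the whole second after the job is handed in: the frame is within 0.09 rad (5 degrees) of upright and still, the fingers hold it at its top rail (in contact, grasp point within 70 mm of the rail's centre), and the kickstand is down (above 2.2 rad) (value of joint frame between -0.09 and 0.09 rad and velocity of joint frame between -0.1 and 0.1 rad/s and value of joint kickstand above 2.2 rad and contact force between the fingers and stand above 0.2 N and distance between the grasp point and rail below 0.07 m); the arm keeps its last pose, push and grip.
It fails at once if the frame tips past upright by more than 0.15 rad (value of joint frame above 0.15 rad).
It fails at once if a bystander is pushed more than 30 mm (distance of any of canister0, canister1, canister2, canister3, muddler, bowl, spoons from where it was at the start of the episode above 0.03 m).
It also fails if it takes over 42 s, if anything falls off the work surface, if the arm or the gripper's body presses on something with over 40 N, if the wrist force passes 120 N, or if a joint passes its speed limit or range.

### The arm

A 6-joint arm with a two-finger parallel gripper is mounted at the origin on the work surface. World frame = base frame: x ahead of the robot, y to its left, z up, the work surface at z = 0. Lengths are in m, angles in rad, forces in N, time in s.
With the tool pointing down it reaches from about 0.35 to 0.975 m from the base axis. Payload 4.9 kg.
Tool frame: the origin (TCP) lies midway between the tips of the shut fingers; the grasp point (between the pads) lies 19 mm behind it; z points along the fingers, y is the direction in which the jaws open and shut (so a half turn about z gives the same grasp; the last joint's range is limited). The gripper opens to 85 mm and grips with 20 to 120 N. Pads are 22 mm wide; open, the fingers measure 114 mm over their backs; the gripper's body (76 mm by 85 mm) begins 54 mm behind the grasp point. The pads swing forward as they close: fully open they stand 13 mm farther back than shut.
Start: joints at [-1.245, 0.053, 1.613, -0, 1.476, -0.119], TCP at [0.269, -0.564, 0.231] pointing down, gripper open.
Joint ranges: [-3.01, 3.01], [-1.01, 2.22], [0.06, 2.58], [-1.02, 4.17], [0.09, 2.62], [-3.14, 3.14]. Speed limits (rad/s): [2.57, 2.57, 3.14, 3.14, 3.14, 3.14].

### API

Orientations are given as a unit quaternion [w, x, y, z].
In Python, from plant import manip gives the robot as it stands. The module is installed in compiled form; this text tells all that it offers.
- The arm moves only by the tool move_arm, never from a script. Its argument "rows" is a list of rows, each an object of numbers: "tx", "ty", "tz": the shift along the tool's x, y, z in m; "ax", "ay", "az": the turn, a rotation vector about the tool's x, y, z in degrees; "jaw": the closure in counts, from 0 (fully open) to 255 (shut). In form: [{"tx": .., "ty": .., "tz": .., "ax": .., "ay": .., "az": .., "jaw": ..}, ...]. A call has 1 to 12 rows; each row shifts and turns the pose as measured when the row begins, along the tool's axes as they then stand; what a row does not reach is not made up. A row lasts 1/10 s, in which the tool goes at most 50 mm and 8.59 degrees, less where a joint would pass 70% of its speed; a pose out of reach is approached as far as the arm can. A call with a gripper value outside its range is refused whole. The fingers move at their own pace and stop on an object; the grip force is fixed at half the most. Time passes only in rows, so rows that do not move let the fingers close. It gives the time, the measured TCP pose, the force and the opening at its end, in the units of the state.
- manip.state(): the state, without advancing time (a new reading comes with each control period).
- manip.grab_frame(name): name is "side" or "top"; returns a dict with "color" (420x560x3 uint8, red, green, blue), "intrinsics" (3x3 intrinsics, pixels), "dist_coeffs" ([k1, k2, p1, p2, k3] as OpenCV has them; the pictures are not rectified), "R" (3x3) and "t" (3): a world point X has camera coordinates R X + t. Camera axes: x right, y down, z forward; pixel columns grow to the right and rows downward; lengths in m; the calibration is good to about 2 mm. A picture is of the moment at which its call begins. There is no depth.
- manip.job_done(): hands the job in, once; it reports no verdict.
The state is a dict: "time": time; "joint_pos": joint angles; "joint_vel": joint speeds; "joint_efforts": joint torques, N m; "tool_pos": TCP position; "tool_rot": TCP orientation; "contact_force": force on the tool from outside, world axes, zero at the start; "ft_torque": the same for the moment, N m; "gripper_width": opening from 0.0 (shut) to 1.0 (fully open).
Only numpy, scipy, OpenCV 4.12 (cv2) and the standard library are available. Lean on these libraries where they do the work, as an engineer would, in place of code of your own. Each camera call takes 0.05 s, during which the arm holds its last target.

## Working session

There is one attempt and no reset: what is moved stays moved. The work goes in short steps, Python scripts to look and compute and a tool call to move; the robot and the scene stay as the last step left them, time stands still between calls to the robot, and variables do not carry over. Pictures are saved under pics/ and viewed, and the job is handed in when it is done.

Besides the shell and the picture viewer there is one more tool, called after "Request:" as name(argument=value, ...), one argument or row to a line, values as JSON. move_arm: Moves the arm, as the interface text tells. Its arguments: {"type":"object","properties":{"rows":{"type":"array"}},"required":["rows"]}

```bash
mkdir -p pics; cat > h.py <<'E'
from plant import manip
import cv2, numpy as np, json
def grab(n,tag):
    f=manip.grab_frame(n); cv2.imwrite(f'pics/{tag}.png',cv2.resize(f['color'][:,:,::-1],(784,588),interpolation=cv2.INTER_CUBIC))
    np.savez(f'{tag}.npz',**{k:np.array(f[k]) for k in('intrinsics','dist_coeffs','R','t')}); return f
def cam(tag): return np.load(tag+'.npz')
def ray(tag,px,scale=1.4):
    c=cam(tag); u=cv2.undistortPoints(np.array([[px]],float)/scale,c['intrinsics'],c['dist_coeffs'])[0,0]
    R=c['R'];o=-R.T@c['t'].ravel();d=R.T@np.array([u[0],u[1],1]);return o,d
def atz(tag,px,z):
    o,d=ray(tag,px);return o+d*(z-o[2])/d[2]
def tri(t1,p1,t2,p2):
    o,d=ray(t1,p1);o2,d2=ray(t2,p2)
    s=np.linalg.lstsq(np.stack([d,-d2],1),o2-o,rcond=None)[0]
    a,b=o+s[0]*d,o2+s[1]*d2;return (a+b)/2,np.linalg.norm(a-b)
def proj(tag,X,scale=1.4):
    c=cam(tag);return cv2.projectPoints(np.array(X,float).reshape(-1,3),cv2.Rodrigues(c['R'])[0],c['t'].ravel(),c['intrinsics'],c['dist_coeffs'])[0].reshape(-1,2)*scale
E
python3 - <<'E'
from h import *
np.set_printoptions(precision=4,suppress=True)
for n in('side','top'):
    f=grab(n,n+'0'); R=np.array(f['R']);print(n,-R.T@np.array(f['t']).ravel(),R[2])
print(manip.state())
E
```

```text
side [0.3863 0.6703 0.6173] [ 0.2091 -0.7972 -0.5663]
top [0.4702 0.0093 1.3515] [ 0.1043 -0.0152 -0.9944]
{'time': 0.1, 'joint_pos': array([-1.245 ,  0.0533,  1.6142,  0.    ,  1.476 , -0.119 ]), 'joint_vel': array([-0.0013, -0.0009, -0.0018, -0.0004,  0.0008,  0.0002]), 'joint_efforts': array([ -0.0005, -39.4904, -37.1362,  -0.0001,   0.0039,   0.    ]), 'tool_pos': array([ 0.2687, -0.5636,  0.2302]), 'tool_rot': array([-0.0009,  0.9754,  0.2206, -0.0001]), 'contact_force': array([ 0.1313, -0.3703, -0.2738]), 'ft_torque': array([ 0.0067, -0.0376, -0.042 ]), 'gripper_width': 0.9956921502671681}
```

View pics/side0.png

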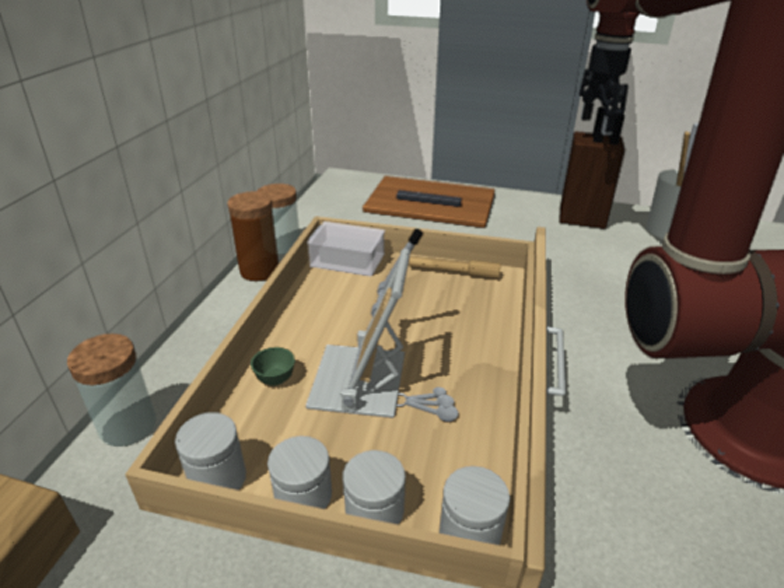

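View pics/top0.png

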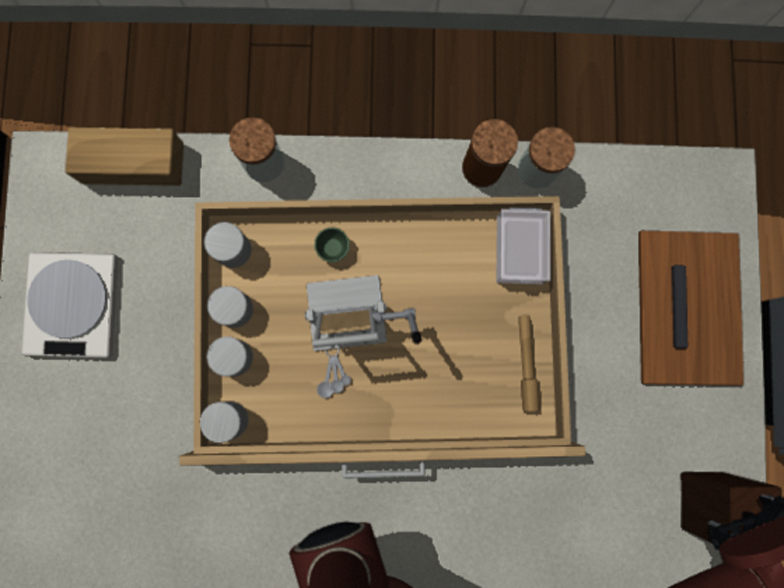

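```bash
python3 - <<'E'
import cv2
a=cv2.imread('pics/top0.png')[260:410,290:450];cv2.imwrite('pics/c1.png',cv2.resize(a,None,fx=4,fy=4,interpolation=cv2.INTER_CUBIC))
a=cv2.imread('pics/side0.png')[220:420,300:500];cv2.imwrite('pics/c2.png',cv2.resize(a,None,fx=3,fy=3,interpolation=cv2.INTER_CUBIC))
E
```

```text
(no output)
```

View pics/c1.png

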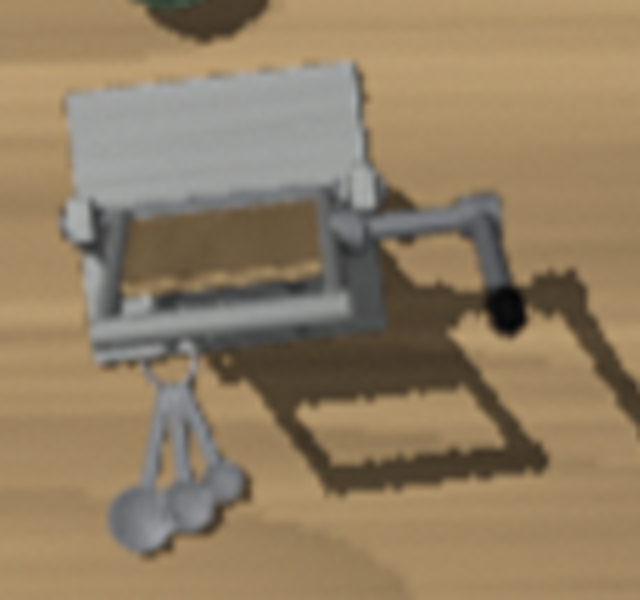

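View pics/c2.png

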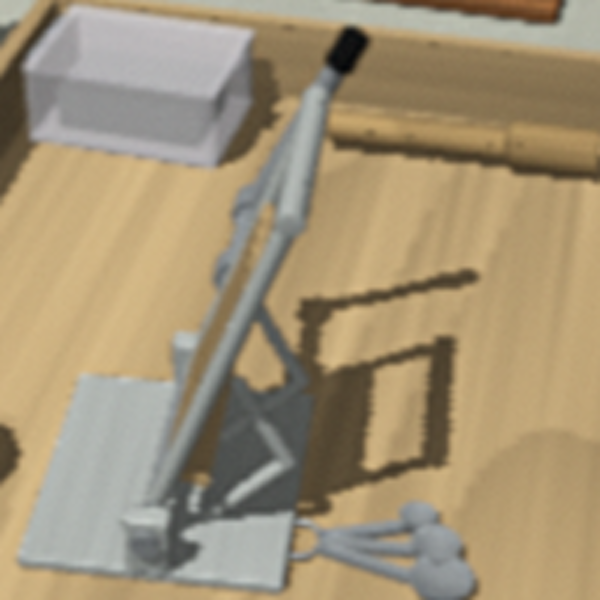

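```bash
cat >> h.py <<'E'
def ptsstand(org,yaw,fr=-.35,ks=0.):
    c,s=np.cos(yaw),np.sin(yaw);Rz=np.array([[c,-s,0],[s,c,0],[0,0,1]])
    u=np.array([np.sin(fr),0,np.cos(fr)])
    h=np.array([0,0,.03]); hub=h+.07*u+[0,-.115,0]
    # vertical at ks=.45: world lean = ks-.45 (frame rest)
    l=ks-.45+(fr+.35); foot=hub+.115*np.array([np.sin(l),0,np.cos(l)])
    P=dict(hinge=h,rail=h+.185*u,railL=h+.185*u+[0,.053,0],railR=h+.185*u-[0,.053,0],hub=hub,foot=foot)
    return {k:org+Rz@v for k,v in P.items()}
E
python3 - <<'E'
from h import *
np.set_printoptions(precision=4,suppress=True)
C=[(306.5,283.75),(378.75,275.75),(386.25,342),(313.75,350.5)]
W=np.array([atz('top0',p,.020) for p in C]);print(W)
S=[(300+80/3,220+378/3),(300+20/3,220+563/3),(300+282/3,220+590/3)]
print([atz('side0',p,.020) for p in S])
ex=[W[0]-W[3],W[1]-W[2]];print([np.linalg.norm(e) for e in ex],np.linalg.norm(W[0]-W[1]),np.linalg.norm(W[2]-W[3]))
loc=np.array([[.065,.07],[.065,-.07],[-.065,-.07],[-.065,.07]])
m=W[:,:2].mean(0);z=((W[:,0]-m[0])+1j*(W[:,1]-m[1]));l=loc[:,0]+1j*loc[:,1]
yaw=np.angle((z*l.conj()).sum());org=np.array([*m,.012]);print(org,yaw)
P=ptsstand(org,yaw)
for k,v in P.items(): print(k,v,proj('top0',v)[0],proj('side0',v)[0])
E
```

```text
[[ 0.6481  0.1465  0.02  ]
 [ 0.6663  0.0091  0.02  ]
 [ 0.54   -0.0075  0.02  ]
 [ 0.5213  0.129   0.02  ]]
[array([0.665 , 0.0165, 0.02  ]), array([0.6448, 0.153 , 0.02  ]), array([0.5194, 0.1356, 0.02  ])]
[np.float64(0.12800093491981004), np.float64(0.12740327547539262)] 0.138617110967539 0.13786003142088502
[0.594  0.0693 0.012 ] 0.13393689454487823
hinge [0.594  0.0693 0.042 ] [345.8212 311.7366] [357.775  364.9571]
rail [0.5311 0.0608 0.2158] [345.4394 340.3928] [401.8885 271.5268]
railL [0.524  0.1133 0.2158] [312.7463 344.148 ] [397.1007 294.2371]
railR [0.5382 0.0083 0.2158] [378.0759 336.6371] [406.1458 251.3273]
hub [ 0.5855 -0.0479  0.1078] [410.1025 314.238 ] [384.1564 287.9332]
foot [ 0.536  -0.0546  0.2113] [416.7771 338.8995] [417.514  233.5134]
```

```bash
cat >> h.py <<'E'
from scipy.spatial.transform import Rotation as Ro, Slerp
ORG=np.array([.594,.072,.012]);YAW=.134
def tcpR(tilt=0):
    # tool x along stand +y, z down, tilt: rotation about stand y leaning tool with frame angle
    c,s=np.cos(YAW),np.sin(YAW)
    ey=np.array([-s,c,0]);ez=np.array([0,0,-1.]);R=np.stack([ey,np.cross(ez,ey),ez],1)
    return Ro.from_rotvec(ey*tilt)*Ro.from_matrix(R)
def st2w(p):
    c,s=np.cos(YAW),np.sin(YAW);p=np.asarray(p,float);return ORG+np.array([c*p[0]-s*p[1],s*p[0]+c*p[1],p[2]])
def w2st(p):
    c,s=np.cos(YAW),np.sin(YAW);d=np.asarray(p)-ORG;return np.array([c*d[0]+s*d[1],-s*d[0]+c*d[1],d[2]])
def cur():
    s=manip.state();q=s['tool_rot'];return np.array(s['tool_pos']),Ro.from_quat([q[1],q[2],q[3],q[0]]),s
def plan(P1,R1,n,P0=None,R0=None,jaw=255):
    if P0 is None: P0,R0,_=cur()
    rel=(R0.inv()*R1).as_rotvec();out=[]
    R=R0
    for i in range(n):
        Rn=R0*Ro.from_rotvec(rel*(i+1)/n);d=R.inv().apply((P1-P0)/n);a=np.degrees((R.inv()*Rn).as_rotvec())
        out.append(dict(zip(['tx','ty','tz','ax','ay','az'],[*np.round(d,4).tolist(),*np.round(a,2).tolist()]))|{'jaw':jaw});R=Rn
    print(json.dumps(out))
def rep():
    p,R,s=cur();e=(R.inv()*tcpR(0)).as_rotvec(degrees=True)
    print('t',s['time'],'tcp',p.round(4),'stand',w2st(p).round(4),'err',e.round(2),'F',np.round(s['contact_force'],2),'w',round(float(s['gripper_width']),3),'q',np.round(s['joint_pos'],3))
E
python3 - <<'E'
from h import *
rep()
P=ptsstand(ORG,YAW);print(P['foot'],w2st(P['foot']))
f=w2st(P['foot']);g=st2w([f[0]-.075,-.117,.30]);print(g)
plan(g,tcpR(0),12)
E
```

```text
t 0.1 tcp [ 0.2687 -0.5636  0.2302] stand [-0.4073 -0.5865  0.2182] err [ -0.08  -0.08 -72.19] F [ 0.13 -0.37 -0.27] w 0.996 q [-1.245  0.053  1.614  0.     1.476 -0.119]
[ 0.53600363 -0.05185862  0.21130751] [-0.07402388 -0.115       0.19930751]
[ 0.46194318 -0.06386064  0.312     ]
[{"tx": 0.0325, "ty": -0.0307, "tz": -0.0068, "ax": -0.01, "ay": -0.01, "az": -6.02, "jaw": 255}, {"tx": 0.0355, "ty": -0.0271, "tz": -0.0068, "ax": -0.01, "ay": -0.01, "az": -6.02, "jaw": 255}, {"tx": 0.0381, "ty": -0.0232, "tz": -0.0068, "ax": -0.01, "ay": -0.01, "az": -6.02, "jaw": 255}, {"tx": 0.0404, "ty": -0.0191, "tz": -0.0068, "ax": -0.01, "ay": -0.01, "az": -6.02, "jaw": 255}, {"tx": 0.0421, "ty": -0.0148, "tz": -0.0068, "ax": -0.01, "ay": -0.01, "az": -6.02, "jaw": 255}, {"tx": 0.0435, "ty": -0.0103, "tz": -0.0068, "ax": -0.01, "ay": -0.01, "az": -6.02, "jaw": 255}, {"tx": 0.0443, "ty": -0.0057, "tz": -0.0068, "ax": -0.01, "ay": -0.01, "az": -6.02, "jaw": 255}, {"tx": 0.0446, "ty": -0.001, "tz": -0.0068, "ax": -0.01, "ay": -0.01, "az": -6.02, "jaw": 255}, {"tx": 0.0445, "ty": 0.0037, "tz": -0.0068, "ax": -0.01, "ay": -0.01, "az": -6.02, "jaw": 255}, {"tx": 0.0439, "ty": 0.0083, "tz": -0.0068, "ax": -0.01, "ay": -0.01, "az": -6.02, "jaw": 255}, {"tx": 0.0428, "ty": 0.0129, "tz": -0.0068, "ax": -0.01, "ay": -0.01, "az": -6.02, "jaw": 255}, {"tx": 0.0412, "ty": 0.0173, "tz": -0.0068, "ax": -0.01, "ay": -0.01, "az": -6.02, "jaw": 255}]
```

Request:
move_arm(
  rows=[
    {"tx": 0.032,"ty": -0.031,"tz": -0.007,"az": -6,"jaw": 255},
    {"tx": 0.035,"ty": -0.027,"tz": -0.007,"az": -6,"jaw": 255},
    {"tx": 0.038,"ty": -0.023,"tz": -0.007,"az": -6,"jaw": 255},
    {"tx": 0.04,"ty": -0.019,"tz": -0.007,"az": -6,"jaw": 255},
    {"tx": 0.042,"ty": -0.015,"tz": -0.007,"az": -6,"jaw": 255},
    {"tx": 0.043,"ty": -0.01,"tz": -0.007,"az": -6,"jaw": 255},
    {"tx": 0.044,"ty": -0.006,"tz": -0.007,"az": -6,"jaw": 255},
    {"tx": 0.044,"ty": -0.001,"tz": -0.007,"az": -6,"jaw": 255},
  ],
)

```text
schema error: expected keys tx, ty, tz, ax, ay, az, jaw
```

```bash
python3 - <<'E'
from h import *
rep()
plan(st2w([-.149,-.117,.30]),tcpR(0),7)
E
```

```text
t 0.1 tcp [ 0.2687 -0.5636  0.2302] stand [-0.4073 -0.5865  0.2182] err [ -0.08  -0.08 -72.19] F [ 0.13 -0.37 -0.27] w 0.996 q [-1.245  0.053  1.614  0.     1.476 -0.119]
[{"tx": 0.0556, "ty": -0.0526, "tz": -0.0116, "ax": -0.01, "ay": -0.01, "az": -10.31, "jaw": 255}, {"tx": 0.0642, "ty": -0.0418, "tz": -0.0116, "ax": -0.01, "ay": -0.01, "az": -10.31, "jaw": 255}, {"tx": 0.0706, "ty": -0.0296, "tz": -0.0116, "ax": -0.01, "ay": -0.01, "az": -10.31, "jaw": 255}, {"tx": 0.0748, "ty": -0.0165, "tz": -0.0116, "ax": -0.01, "ay": -0.01, "az": -10.31, "jaw": 255}, {"tx": 0.0765, "ty": -0.0028, "tz": -0.0117, "ax": -0.01, "ay": -0.01, "az": -10.31, "jaw": 255}, {"tx": 0.0758, "ty": 0.0109, "tz": -0.0117, "ax": -0.01, "ay": -0.01, "az": -10.31, "jaw": 255}, {"tx": 0.0726, "ty": 0.0243, "tz": -0.0117, "ax": -0.01, "ay": -0.01, "az": -10.31, "jaw": 255}]
```

Request:
move_arm(
  rows=[
    {"tx": 0.032,"ty": -0.031,"tz": -0.007,"ax": 0,"ay": 0,"az": -6,"jaw": 255},
    {"tx": 0.035,"ty": -0.027,"tz": -0.007,"ax": 0,"ay": 0,"az": -6,"jaw": 255},
    {"tx": 0.038,"ty": -0.023,"tz": -0.007,"ax": 0,"ay": 0,"az": -6,"jaw": 255},
    {"tx": 0.04,"ty": -0.019,"tz": -0.007,"ax": 0,"ay": 0,"az": -6,"jaw": 255},
    {"tx": 0.042,"ty": -0.015,"tz": -0.007,"ax": 0,"ay": 0,"az": -6,"jaw": 255},
    {"tx": 0.043,"ty": -0.01,"tz": -0.007,"ax": 0,"ay": 0,"az": -6,"jaw": 255},
    {"tx": 0.044,"ty": -0.006,"tz": -0.007,"ax": 0,"ay": 0,"az": -6,"jaw": 255},
    {"tx": 0.044,"ty": -0.001,"tz": -0.007,"ax": 0,"ay": 0,"az": -6,"jaw": 255},
  ],
)

```text
time: 0.9
tool_pos: [0.3919, -0.2216, 0.282]
tool_rot: [-0.007, 0.794, 0.607, 0.001]
contact_force: [1.4, 0.3, 0.2]
gripper_width: -0.0
```

```bash
python3 - <<'E'
from h import *
rep()
plan(st2w([-.149,-.117,.28]),tcpR(0),8)
E
```

```text
t 0.9 tcp [ 0.3919 -0.2216  0.282 ] stand [-0.2395 -0.264   0.27  ] err [ -0.38  -0.67 -22.86] F [1.45 0.26 0.24] w -0.0 q [-0.684 -0.401  1.928  0.006  1.626 -0.418]
[{"tx": 0.0213, "ty": 0.0033, "tz": -0.0011, "ax": -0.05, "ay": -0.08, "az": -2.86, "jaw": 255}, {"tx": 0.0211, "ty": 0.0043, "tz": -0.0011, "ax": -0.05, "ay": -0.08, "az": -2.86, "jaw": 255}, {"tx": 0.0209, "ty": 0.0054, "tz": -0.0011, "ax": -0.05, "ay": -0.08, "az": -2.86, "jaw": 255}, {"tx": 0.0206, "ty": 0.0064, "tz": -0.0011, "ax": -0.05, "ay": -0.08, "az": -2.86, "jaw": 255}, {"tx": 0.0203, "ty": 0.0074, "tz": -0.0012, "ax": -0.05, "ay": -0.08, "az": -2.86, "jaw": 255}, {"tx": 0.0199, "ty": 0.0084, "tz": -0.0012, "ax": -0.05, "ay": -0.08, "az": -2.86, "jaw": 255}, {"tx": 0.0194, "ty": 0.0094, "tz": -0.0012, "ax": -0.05, "ay": -0.08, "az": -2.86, "jaw": 255}, {"tx": 0.0189, "ty": 0.0104, "tz": -0.0012, "ax": -0.05, "ay": -0.08, "az": -2.86, "jaw": 255}]
```

Request:
move_arm(
  rows=[
    {"tx": 0.021,"ty": 0.003,"tz": -0.001,"ax": 0,"ay": 0,"az": -3,"jaw": 255},
    {"tx": 0.021,"ty": 0.004,"tz": -0.001,"ax": 0,"ay": 0,"az": -3,"jaw": 255},
    {"tx": 0.021,"ty": 0.005,"tz": -0.001,"ax": 0,"ay": -0.5,"az": -3,"jaw": 255},
    {"tx": 0.021,"ty": 0.006,"tz": -0.001,"ax": 0,"ay": 0,"az": -3,"jaw": 255},
    {"tx": 0.02,"ty": 0.007,"tz": -0.001,"ax": 0,"ay": 0,"az": -3,"jaw": 255},
    {"tx": 0.02,"ty": 0.008,"tz": -0.001,"ax": 0,"ay": 0,"az": -3,"jaw": 255},
    {"tx": 0.019,"ty": 0.008,"tz": -0.001,"ax": 0,"ay": 0,"az": -3,"jaw": 255},
    {"tx": 0.019,"ty": 0.008,"tz": -0.001,"ax": 0,"ay": 0,"az": -3,"jaw": 255},
    {"tx": 0,"ty": 0,"tz": 0,"ax": 0,"ay": 0,"az": 0,"jaw": 255},
  ],
)

```text
time: 1.8
tool_pos: [0.4536, -0.0502, 0.2886]
tool_rot: [-0.005, 0.64, 0.768, -0.001]
contact_force: [0.5, 0.2, 0.3]
gripper_width: 0.001
```

```bash
python3 - <<'E'
from h import *
rep()
plan(st2w([-.149,-.117,.188]),tcpR(0),5)
grab('side','s1')
E
```

```text
t 1.8 tcp [ 0.4536 -0.0502  0.2886] stand [-0.1555 -0.1024  0.2766] err [-0.47 -0.35  2.74] F [0.47 0.17 0.34] w 0.001 q [-0.275 -0.387  1.907  0.002  1.631 -0.457]
[{"tx": -0.0031, "ty": 0.0013, "tz": 0.0177, "ax": -0.09, "ay": -0.07, "az": 0.55, "jaw": 255}, {"tx": -0.0031, "ty": 0.0013, "tz": 0.0177, "ax": -0.09, "ay": -0.07, "az": 0.55, "jaw": 255}, {"tx": -0.003, "ty": 0.0013, "tz": 0.0177, "ax": -0.09, "ay": -0.07, "az": 0.55, "jaw": 255}, {"tx": -0.003, "ty": 0.0013, "tz": 0.0177, "ax": -0.09, "ay": -0.07, "az": 0.55, "jaw": 255}, {"tx": -0.003, "ty": 0.0013, "tz": 0.0177, "ax": -0.09, "ay": -0.07, "az": 0.55, "jaw": 255}]
```

View pics/s1.png

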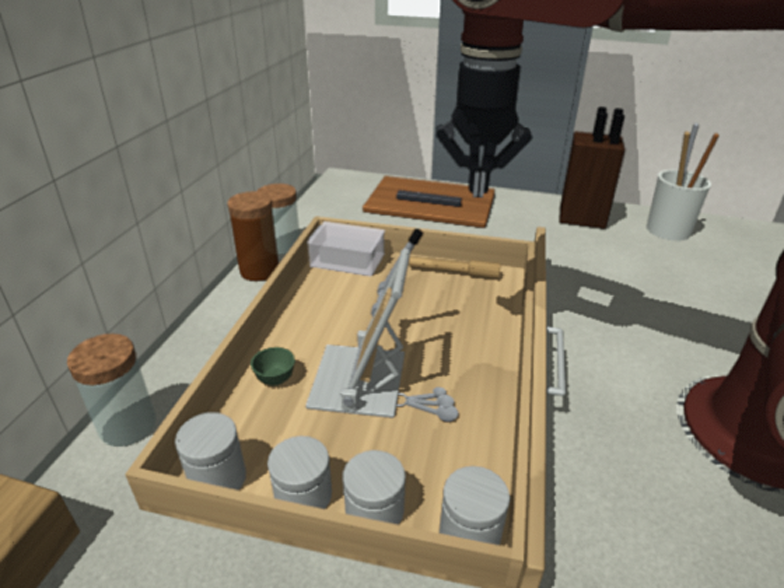

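```bash
python3 - <<'E'
from h import *
p,R,_=cur()
for dy in(.0,.03,.04,.05,.06):
  for dz in(0,-.04,-.05,-.06,-.07):
    print(dy,dz,proj('s1',p+R.apply([0,-dy,dz]))[0].round(0),proj('s1',p+R.apply([0,dy,dz]))[0].round(0))
a=cv2.imread('pics/s1.png')[80:260,390:570];cv2.imwrite('pics/c3.png',cv2.resize(a,None,fx=3,fy=3,interpolation=cv2.INTER_CUBIC))
E
```

```text
0.0 0 [477. 194.] [477. 194.]
0.0 -0.04 [480. 167.] [480. 167.]
0.0 -0.05 [480. 159.] [480. 159.]
0.0 -0.06 [481. 152.] [481. 152.]
0.0 -0.07 [482. 145.] [482. 145.]
0.03 0 [499. 195.] [455. 193.]
0.03 -0.04 [502. 167.] [457. 166.]
0.03 -0.05 [503. 160.] [458. 159.]
0.03 -0.06 [504. 153.] [458. 152.]
0.03 -0.07 [505. 146.] [459. 144.]
0.04 0 [506. 195.] [448. 193.]
0.04 -0.04 [510. 168.] [450. 165.]
0.04 -0.05 [510. 161.] [450. 158.]
0.04 -0.06 [511. 153.] [451. 151.]
0.04 -0.07 [512. 146.] [451. 144.]
0.05 0 [513. 195.] [441. 192.]
0.05 -0.04 [517. 168.] [443. 165.]
0.05 -0.05 [518. 161.] [443. 158.]
0.05 -0.06 [519. 154.] [443. 151.]
0.05 -0.07 [520. 146.] [444. 144.]
0.06 0 [521. 196.] [434. 192.]
0.06 -0.04 [525. 168.] [435. 165.]
0.06 -0.05 [526. 161.] [435. 158.]
0.06 -0.06 [527. 154.] [436. 151.]
0.06 -0.07 [528. 147.] [436. 143.]
```

View pics/c3.png

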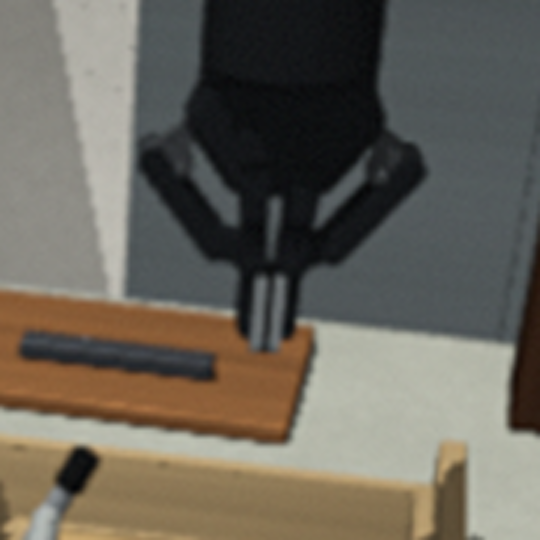

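Request:
move_arm(
  rows=[
    {"tx": -0.003,"ty": 0.001,"tz": 0.018,"ax": 0,"ay": 0,"az": 0.5,"jaw": 255},
    {"tx": -0.003,"ty": 0.001,"tz": 0.018,"ax": 0,"ay": 0,"az": 0.5,"jaw": 255},
    {"tx": -0.003,"ty": 0.001,"tz": 0.018,"ax": -0.5,"ay": 0,"az": 0.5,"jaw": 255},
    {"tx": -0.003,"ty": 0.001,"tz": 0.018,"ax": 0,"ay": 0,"az": 0.5,"jaw": 255},
    {"tx": -0.003,"ty": 0.001,"tz": 0.012,"ax": 0,"ay": 0,"az": 0.5,"jaw": 255},
    {"tx": 0,"ty": 0,"tz": 0,"ax": 0,"ay": 0,"az": 0,"jaw": 255},
  ],
)

```text
time: 2.45
tool_pos: [0.4589, -0.0697, 0.2007]
tool_rot: [-0.001, 0.661, 0.75, 0.001]
contact_force: [-1.0, 0.4, 0.8]
gripper_width: -0.002
```

```bash
python3 - <<'E'
from h import *
rep()
plan(st2w([-.1,-.117,.190]),tcpR(0),5)
grab('side','s2')
grab('top','t2')
cv2.imwrite('pics/b2.png',np.hstack([cv2.imread('pics/s2.png')[120:420,300:650],cv2.imread('pics/t2.png')[200:500,250:600]]))
E
```

```text
t 2.45 tcp [ 0.4589 -0.0697  0.2007] stand [-0.1528 -0.1224  0.1887] err [-0.06 -0.17 -0.47] F [-0.97  0.42  0.84] w -0.002 q [-3.130e-01 -3.270e-01  2.007e+00  2.000e-03  1.464e+00 -4.390e-01]
[{"tx": 0.0012, "ty": 0.0106, "tz": -0.0003, "ax": -0.01, "ay": -0.03, "az": -0.09, "jaw": 255}, {"tx": 0.0012, "ty": 0.0106, "tz": -0.0003, "ax": -0.01, "ay": -0.03, "az": -0.09, "jaw": 255}, {"tx": 0.0011, "ty": 0.0106, "tz": -0.0003, "ax": -0.01, "ay": -0.03, "az": -0.09, "jaw": 255}, {"tx": 0.0011, "ty": 0.0106, "tz": -0.0003, "ax": -0.01, "ay": -0.03, "az": -0.09, "jaw": 255}, {"tx": 0.0011, "ty": 0.0106, "tz": -0.0003, "ax": -0.01, "ay": -0.03, "az": -0.09, "jaw": 255}]
```

View pics/b2.png

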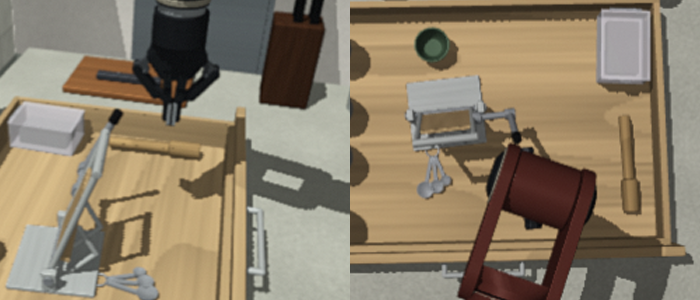

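Request:
move_arm(
  rows=[
    {"tx": 0.001,"ty": 0.011,"tz": 0,"ax": 0,"ay": 0,"az": 0,"jaw": 255},
    {"tx": 0.001,"ty": 0.011,"tz": 0,"ax": 0,"ay": 0,"az": 0,"jaw": 255},
    {"tx": 0.001,"ty": 0.011,"tz": 0,"ax": 0,"ay": 0,"az": 0,"jaw": 255},
    {"tx": 0.001,"ty": 0.011,"tz": 0,"ax": 0,"ay": 0,"az": 0,"jaw": 255},
    {"tx": 0.001,"ty": 0.011,"tz": 0,"ax": 0,"ay": 0,"az": 0,"jaw": 255},
    {"tx": 0,"ty": 0.011,"tz": 0,"ax": 0,"ay": 0,"az": 0,"jaw": 255},
    {"tx": 0,"ty": 0.011,"tz": 0,"ax": 0,"ay": 0,"az": 0,"jaw": 255},
    {"tx": 0,"ty": 0.011,"tz": 0,"ax": 0,"ay": 0,"az": 0,"jaw": 255},
  ],
)

```text
time: 3.35
tool_pos: [0.5592, -0.0526, 0.2215]
tool_rot: [0.007, 0.66, 0.751, 0.005]
contact_force: [-2.2, 1.3, 7.2]
gripper_width: -0.001
```

```bash
python3 - <<'E'
from h import *
rep()
grab('side','s3')
cv2.imwrite('pics/b3.png',cv2.resize(cv2.imread('pics/s3.png')[120:420,250:600],None,fx=2,fy=2))
E
```

```text
t 3.35 tcp [ 0.5592 -0.0526  0.2215] stand [-0.0511 -0.1188  0.2095] err [ 0.96  0.3  -0.32] F [-2.2   1.34  7.23] w -0.001 q [-2.270e-01 -1.040e-01  1.783e+00  1.000e-03  1.445e+00 -3.550e-01]
```

View pics/b3.png

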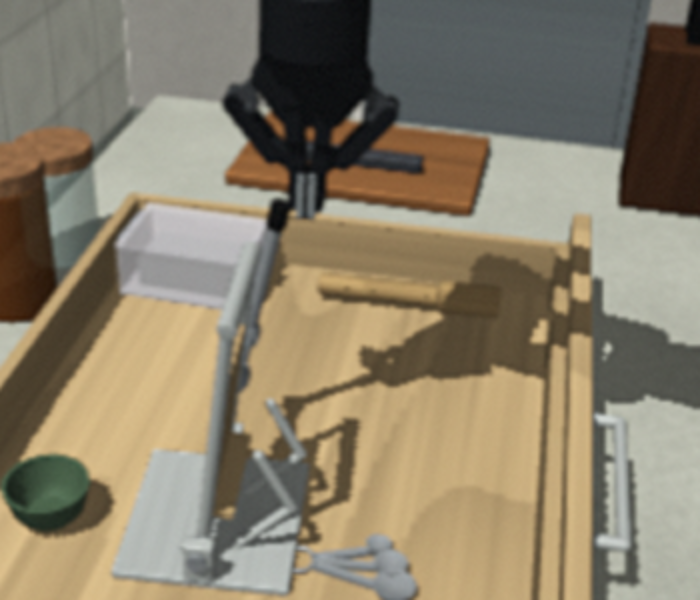

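```bash
python3 - <<'E'
from h import *
a=cv2.imread('pics/s3.png')[200:320,330:430];cv2.imwrite('pics/c4.png',cv2.resize(a,None,fx=6,fy=6,interpolation=cv2.INTER_CUBIC))
for fr in(-.35,-.3,-.25,-.2,-.15,-.1,-.05,0):
    P=ptsstand(ORG,YAW,fr);print(fr,[proj('s3',P[k])[0].round(0) for k in('railL','railR','hub')])
for l in(-.45,-.3,-.2,-.1,0,.1):
    for fr in(-.2,-.1):
        P=ptsstand(ORG,YAW,fr,l+.45-fr-.35);print('leg lean',l,fr,[proj('s3',P[k])[0].round(0) for k in('foot',)],w2st(P['foot']).round(3))
E
```

```text
-0.35 [array([397., 295.]), array([406., 252.]), array([384., 289.])]
-0.3 [array([390., 293.]), array([399., 250.]), array([382., 288.])]
-0.25 [array([382., 291.]), array([393., 248.]), array([380., 287.])]
-0.2 [array([375., 289.]), array([387., 246.]), array([377., 287.])]
-0.15 [array([368., 287.]), array([380., 245.]), array([375., 286.])]
-0.1 [array([361., 286.]), array([374., 244.]), array([373., 286.])]
-0.05 [array([353., 285.]), array([367., 243.]), array([371., 286.])]
0 [array([346., 284.]), array([361., 242.]), array([369., 285.])]
leg lean -0.45 -0.2 [array([410., 232.])] [-0.064 -0.115  0.202]
leg lean -0.45 -0.1 [array([406., 231.])] [-0.057 -0.115  0.203]
leg lean -0.3 -0.2 [array([400., 228.])] [-0.048 -0.115  0.208]
leg lean -0.3 -0.1 [array([395., 227.])] [-0.041 -0.115  0.21 ]
leg lean -0.2 -0.2 [array([392., 225.])] [-0.037 -0.115  0.211]
leg lean -0.2 -0.1 [array([388., 225.])] [-0.03  -0.115  0.212]
leg lean -0.1 -0.2 [array([385., 224.])] [-0.025 -0.115  0.213]
leg lean -0.1 -0.1 [array([380., 223.])] [-0.018 -0.115  0.214]
leg lean 0 -0.2 [array([377., 223.])] [-0.014 -0.115  0.214]
leg lean 0 -0.1 [array([373., 222.])] [-0.007 -0.115  0.215]
leg lean 0.1 -0.2 [array([370., 223.])] [-0.002 -0.115  0.213]
leg lean 0.1 -0.1 [array([365., 222.])] [ 0.004 -0.115  0.214]
```

View pics/c4.png

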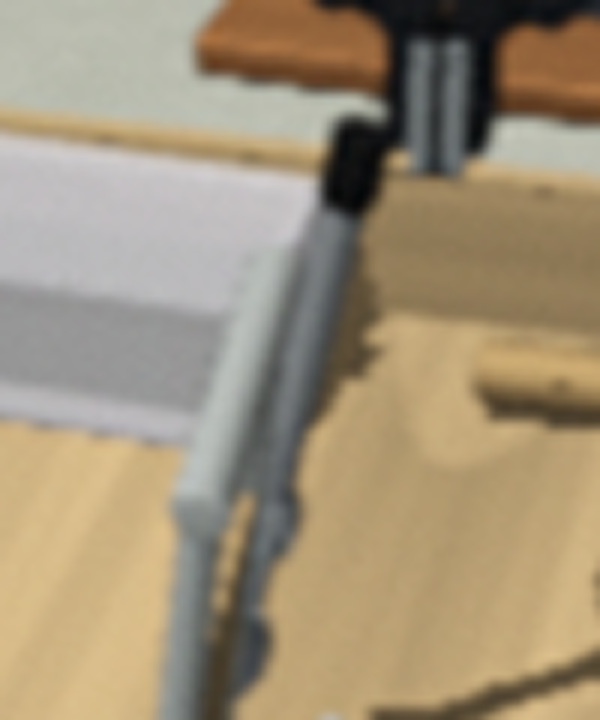

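Request:
move_arm(
  rows=[
    {"tx": 0,"ty": -0.008,"tz": 0,"ax": 0,"ay": 0,"az": 0,"jaw": 255},
    {"tx": 0,"ty": -0.008,"tz": 0,"ax": 0,"ay": 0,"az": 0,"jaw": 255},
    {"tx": 0,"ty": -0.008,"tz": 0,"ax": 0,"ay": 0,"az": 0,"jaw": 255},
    {"tx": 0,"ty": -0.008,"tz": 0,"ax": 0,"ay": 0,"az": 0,"jaw": 255},
    {"tx": 0,"ty": -0.008,"tz": 0,"ax": 0,"ay": 0,"az": 0,"jaw": 255},
    {"tx": 0,"ty": -0.008,"tz": 0,"ax": 0,"ay": 0,"az": 0,"jaw": 255},
    {"tx": 0,"ty": -0.01,"tz": 0,"ax": 0,"ay": 0,"az": 0,"jaw": 255},
    {"tx": 0,"ty": -0.02,"tz": 0,"ax": 0,"ay": 0,"az": 0,"jaw": 255},
    {"tx": 0,"ty": -0.03,"tz": 0,"ax": 0,"ay": 0,"az": 0,"jaw": 255},
    {"tx": 0,"ty": -0.03,"tz": 0,"ax": 0,"ay": 0,"az": 0,"jaw": 255},
    {"tx": 0,"ty": 0,"tz": 0,"ax": 0,"ay": 0,"az": 0,"jaw": 255},
  ],
)

```text
time: 4.5
tool_pos: [0.4141, -0.0706, 0.2161]
tool_rot: [0.007, 0.66, 0.751, 0.004]
contact_force: [0.3, -0.5, -0.0]
gripper_width: 0.003
```

```bash
python3 - <<'E'
from h import *
rep()
grab('side','s4')
cv2.imwrite('pics/b4.png',cv2.resize(cv2.imread('pics/s4.png')[120:420,250:600],None,fx=2,fy=2))
R1=tcpR(0)*Ro.from_euler('z',90,degrees=True)
for sg in(90,-90): plan(st2w([-.165,-.125,.22]),tcpR(0)*Ro.from_euler('z',sg,degrees=True),11)
E
```

```text
t 4.5 tcp [ 0.4141 -0.0706  0.2161] stand [-0.1974 -0.1172  0.2041] err [ 0.86  0.29 -0.26] F [ 0.35 -0.5  -0.03] w 0.003 q [-0.348 -0.479  2.091  0.003  1.514 -0.478]
[{"tx": -0.0007, "ty": 0.0029, "tz": -0.0014, "ax": 0.09, "ay": -0.05, "az": 8.16, "jaw": 255}, {"tx": -0.0003, "ty": 0.0029, "tz": -0.0014, "ax": 0.09, "ay": -0.05, "az": 8.16, "jaw": 255}, {"tx": 0.0001, "ty": 0.0029, "tz": -0.0014, "ax": 0.09, "ay": -0.05, "az": 8.16, "jaw": 255}, {"tx": 0.0006, "ty": 0.0029, "tz": -0.0014, "ax": 0.09, "ay": -0.05, "az": 8.16, "jaw": 255}, {"tx": 0.001, "ty": 0.0028, "tz": -0.0014, "ax": 0.09, "ay": -0.05, "az": 8.16, "jaw": 255}, {"tx": 0.0013, "ty": 0.0026, "tz": -0.0014, "ax": 0.09, "ay": -0.05, "az": 8.16, "jaw": 255}, {"tx": 0.0017, "ty": 0.0024, "tz": -0.0014, "ax": 0.09, "ay": -0.05, "az": 8.16, "jaw": 255}, {"tx": 0.002, "ty": 0.0021, "tz": -0.0014, "ax": 0.09, "ay": -0.05, "az": 8.16, "jaw": 255}, {"tx": 0.0023, "ty": 0.0018, "tz": -0.0014, "ax": 0.09, "ay": -0.05, "az": 8.16, "jaw": 255}, {"tx": 0.0025, "ty": 0.0015, "tz": -0.0014, "ax": 0.09, "ay": -0.05, "az": 8.16, "jaw
[... 436 characters left out ...]
 0.05, "ay": 0.09, "az": -8.2, "jaw": 255}, {"tx": -0.0021, "ty": 0.002, "tz": -0.0014, "ax": 0.05, "ay": 0.09, "az": -8.2, "jaw": 255}, {"tx": -0.0024, "ty": 0.0017, "tz": -0.0014, "ax": 0.05, "ay": 0.09, "az": -8.2, "jaw": 255}, {"tx": -0.0026, "ty": 0.0013, "tz": -0.0014, "ax": 0.05, "ay": 0.09, "az": -8.2, "jaw": 255}, {"tx": -0.0028, "ty": 0.001, "tz": -0.0014, "ax": 0.05, "ay": 0.09, "az": -8.2, "jaw": 255}, {"tx": -0.0029, "ty": 0.0006, "tz": -0.0014, "ax": 0.05, "ay": 0.09, "az": -8.2, "jaw": 255}, {"tx": -0.0029, "ty": 0.0001, "tz": -0.0014, "ax": 0.05, "ay": 0.09, "az": -8.2, "jaw": 255}, {"tx": -0.0029, "ty": -0.0003, "tz": -0.0014, "ax": 0.05, "ay": 0.09, "az": -8.2, "jaw": 255}]
```

View pics/b4.png

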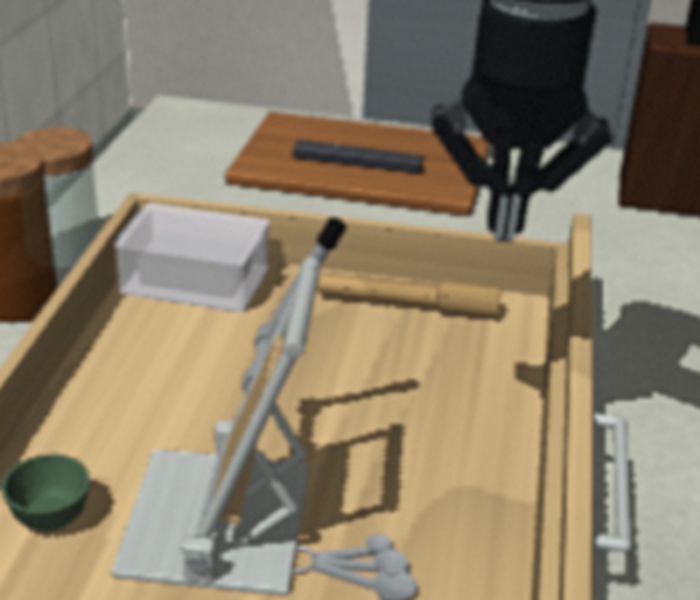

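Request:
move_arm(
  rows=[
    {"tx": -0.001,"ty": 0.003,"tz": 0,"ax": 0,"ay": 0,"az": -8.2,"jaw": 255},
    {"tx": -0.001,"ty": 0.003,"tz": 0,"ax": 0.4,"ay": 0.4,"az": -8.2,"jaw": 255},
    {"tx": -0.001,"ty": 0.003,"tz": 0,"ax": 0,"ay": 0.4,"az": -8.2,"jaw": 255},
    {"tx": -0.002,"ty": 0.002,"tz": 0,"ax": 0,"ay": 0,"az": -8.2,"jaw": 255},
    {"tx": -0.002,"ty": 0.002,"tz": 0,"ax": 0,"ay": 0,"az": -8.2,"jaw": 255},
    {"tx": -0.002,"ty": 0.002,"tz": 0,"ax": 0,"ay": 0,"az": -8.2,"jaw": 255},
    {"tx": -0.003,"ty": 0.001,"tz": 0,"ax": 0,"ay": 0,"az": -8.2,"jaw": 255},
    {"tx": -0.003,"ty": 0.001,"tz": 0,"ax": 0,"ay": 0,"az": -8.2,"jaw": 255},
    {"tx": -0.003,"ty": 0.001,"tz": 0,"ax": 0,"ay": 0,"az": -8.2,"jaw": 255},
    {"tx": -0.003,"ty": 0,"tz": 0,"ax": 0,"ay": 0,"az": -8.2,"jaw": 255},
    {"tx": -0.003,"ty": 0,"tz": 0,"ax": 0,"ay": 0,"az": -8.2,"jaw": 255},
    {"tx": 0,"ty": 0,"tz": 0,"ax": 0,"ay": 0,"az": 0,"jaw": 255},
  ],
)

```text
time: 5.75
tool_pos: [0.4564, -0.0725, 0.2185]
tool_rot: [0.006, -0.1, 0.995, 0.003]
contact_force: [-0.3, -0.1, -0.5]
gripper_width: 0.0
```

```bash
python3 - <<'E'
from h import *
rep()
plan(st2w([-.14,-.125,.176]),tcpR(0)*Ro.from_euler('z',-90,degrees=True),6)
E
```

```text
t 5.75 tcp [ 0.4564 -0.0725  0.2185] stand [-0.1557 -0.1248  0.2065] err [ 0.84  0.33 93.75] F [-0.27 -0.09 -0.54] w 0.0 q [-0.326 -0.355  1.998  0.011  1.489 -2.097]
[{"tx": -0.0025, "ty": -0.0002, "tz": 0.0051, "ax": 0.05, "ay": 0.12, "az": 0.63, "jaw": 255}, {"tx": -0.0025, "ty": -0.0002, "tz": 0.0051, "ax": 0.05, "ay": 0.12, "az": 0.63, "jaw": 255}, {"tx": -0.0026, "ty": -0.0002, "tz": 0.0051, "ax": 0.05, "ay": 0.12, "az": 0.63, "jaw": 255}, {"tx": -0.0026, "ty": -0.0001, "tz": 0.0051, "ax": 0.05, "ay": 0.12, "az": 0.63, "jaw": 255}, {"tx": -0.0026, "ty": -0.0001, "tz": 0.0051, "ax": 0.05, "ay": 0.12, "az": 0.63, "jaw": 255}, {"tx": -0.0026, "ty": -0.0001, "tz": 0.0051, "ax": 0.05, "ay": 0.12, "az": 0.63, "jaw": 255}]
```

Request:
move_arm(
  rows=[
    {"tx": -0.002,"ty": 0,"tz": 0.006,"ax": 0,"ay": 0,"az": 0.7,"jaw": 255},
    {"tx": -0.002,"ty": 0,"tz": 0.006,"ax": 0,"ay": 0.4,"az": 0.7,"jaw": 255},
    {"tx": -0.002,"ty": 0,"tz": 0.006,"ax": 0,"ay": 0.3,"az": 0.7,"jaw": 255},
    {"tx": -0.002,"ty": 0,"tz": 0.006,"ax": 0.3,"ay": 0,"az": 0.7,"jaw": 255},
    {"tx": -0.002,"ty": 0,"tz": 0.006,"ax": 0,"ay": 0,"az": 0.7,"jaw": 255},
    {"tx": -0.005,"ty": 0,"tz": 0,"ax": 0,"ay": 0,"az": 0,"jaw": 255},
    {"tx": -0.005,"ty": 0,"tz": 0,"ax": 0,"ay": 0,"az": 0,"jaw": 255},
    {"tx": -0.005,"ty": 0,"tz": 0,"ax": 0,"ay": 0,"az": 0,"jaw": 255},
    {"tx": -0.005,"ty": 0,"tz": 0,"ax": 0,"ay": 0,"az": 0,"jaw": 255},
    {"tx": 0,"ty": 0,"tz": 0,"ax": 0,"ay": 0,"az": 0,"jaw": 255},
  ],
)

```text
time: 6.75
tool_pos: [0.4894, -0.0675, 0.1852]
tool_rot: [-0.0, -0.062, 0.998, 0.0]
contact_force: [-0.0, -0.5, 0.7]
gripper_width: -0.003
```

```bash
python3 - <<'E'
from h import *
rep()
grab('side','s5')
cv2.imwrite('pics/b5.png',cv2.resize(cv2.imread('pics/s5.png')[120:420,250:600],None,fx=2,fy=2))
E
```

```text
t 6.75 tcp [ 0.4894 -0.0675  0.1852] stand [-0.1224 -0.1243  0.1732] err [-2.000e-02 -5.000e-02  8.947e+01] F [-0.02 -0.53  0.66] w -0.003 q [-0.288 -0.235  1.96  -0.     1.418 -1.983]
```

View pics/b5.png

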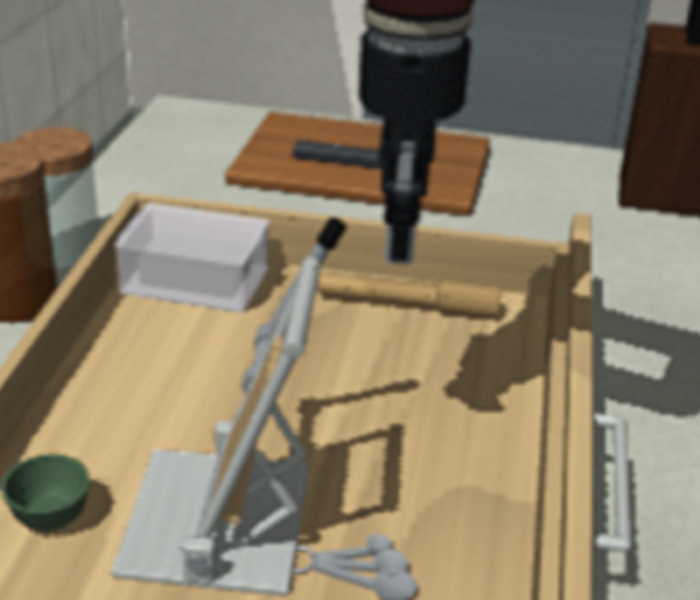

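Request:
move_arm(
  rows=[
    {"tx": -0.006,"ty": 0,"tz": 0,"ax": 0,"ay": 0,"az": 0,"jaw": 255},
    {"tx": -0.006,"ty": 0,"tz": 0,"ax": 0,"ay": 0,"az": 0,"jaw": 255},
    {"tx": -0.006,"ty": 0,"tz": 0,"ax": 0,"ay": 0,"az": 0,"jaw": 255},
    {"tx": -0.006,"ty": 0,"tz": 0,"ax": 0,"ay": 0,"az": 0,"jaw": 255},
    {"tx": -0.006,"ty": 0,"tz": 0,"ax": 0,"ay": 0,"az": 0,"jaw": 255},
    {"tx": -0.006,"ty": 0,"tz": 0,"ax": 0,"ay": 0,"az": 0,"jaw": 255},
    {"tx": -0.006,"ty": 0,"tz": 0,"ax": 0,"ay": 0,"az": 0,"jaw": 255},
    {"tx": -0.006,"ty": 0,"tz": 0,"ax": 0,"ay": 0,"az": 0,"jaw": 255},
    {"tx": -0.006,"ty": 0,"tz": 0,"ax": 0,"ay": 0,"az": 0,"jaw": 255},
  ],
)

```text
time: 7.7
tool_pos: [0.5476, -0.0605, 0.187]
tool_rot: [0.0, -0.062, 0.998, -0.0]
contact_force: [-2.7, 0.2, 9.7]
gripper_width: 0.004
```

```bash
python3 - <<'E'
from h import *
rep()
grab('side','s6')
cv2.imwrite('pics/b6.png',cv2.resize(cv2.imread('pics/s6.png')[120:420,250:600],None,fx=2,fy=2))
E
```

```text
t 7.7 tcp [ 0.5476 -0.0605  0.187 ] stand [-0.0637 -0.1251  0.175 ] err [1.000e-02 3.000e-02 8.945e+01] F [-2.74  0.2   9.7 ] w 0.004 q [-0.245 -0.093  1.831 -0.     1.403 -1.94 ]
```

View pics/b6.png

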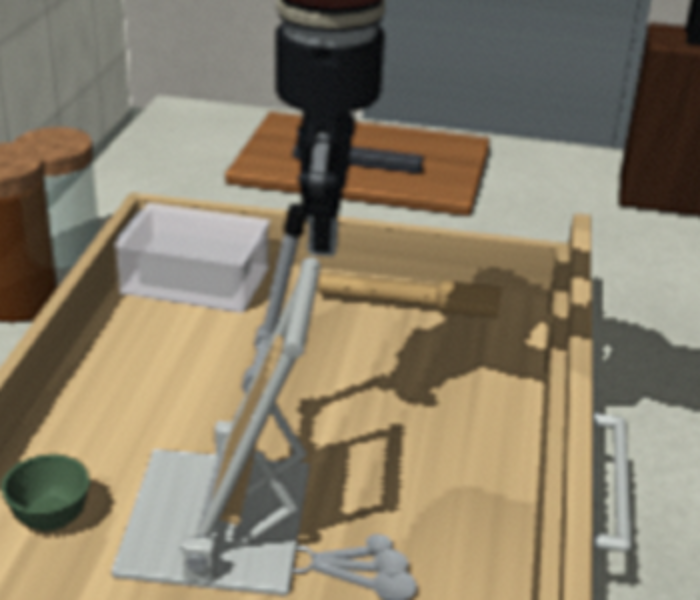

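Request:
move_arm(
  rows=[
    {"tx": -0.002,"ty": 0,"tz": -0.004,"ax": 0,"ay": 0,"az": 0,"jaw": 255},
    {"tx": -0.005,"ty": 0,"tz": -0.003,"ax": 0,"ay": 0,"az": 0,"jaw": 255},
    {"tx": -0.006,"ty": 0,"tz": -0.002,"ax": 0,"ay": 0,"az": 0,"jaw": 255},
    {"tx": -0.006,"ty": 0,"tz": -0.001,"ax": 0,"ay": 0,"az": 0,"jaw": 255},
    {"tx": -0.006,"ty": 0,"tz": 0,"ax": 0,"ay": 0,"az": 0,"jaw": 255},
  ],
)

```text
time: 8.25
tool_pos: [0.5759, -0.057, 0.1982]
tool_rot: [0.001, -0.062, 0.998, -0.0]
contact_force: [0.2, 0.9, 0.4]
gripper_width: -0.001
```

```bash
python3 - <<'E'
from h import *
rep()
grab('side','s7')
cv2.imwrite('pics/b7.png',cv2.resize(cv2.imread('pics/s7.png')[120:420,250:600],None,fx=2,fy=2))
E
```

```text
t 8.25 tcp [ 0.5759 -0.057   0.1982] stand [-0.0352 -0.1254  0.1862] err [ 0.1   0.16 89.44] F [0.25 0.93 0.37] w -0.001 q [-0.227 -0.036  1.758  0.     1.417 -1.923]
```

View pics/b7.png

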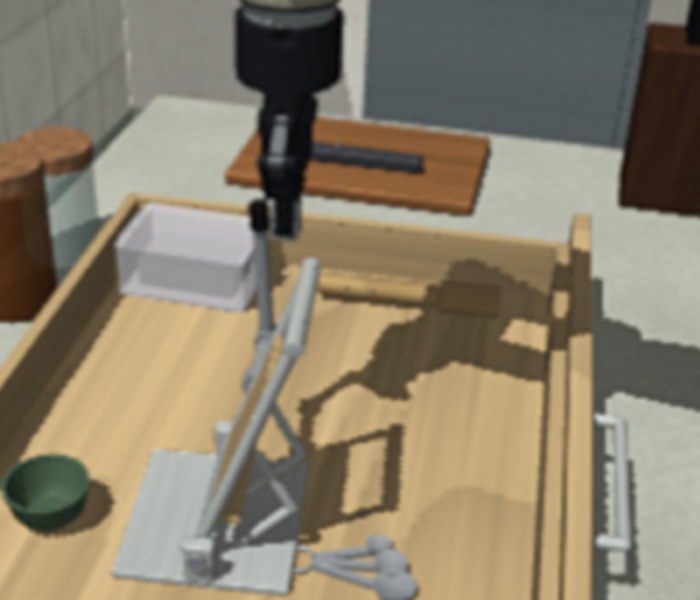

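About vertical, with the frame still on its rest and contact forces small. I'll keep pushing over centre.

Request:
move_arm(
  rows=[
    {"tx": -0.006,"ty": 0,"tz": -0.001,"ax": 0,"ay": 0,"az": 0,"jaw": 255},
    {"tx": -0.006,"ty": 0,"tz": 0,"ax": 0,"ay": 0,"az": 0,"jaw": 255},
    {"tx": -0.006,"ty": 0,"tz": 0,"ax": 0,"ay": 0,"az": 0,"jaw": 255},
    {"tx": -0.006,"ty": 0,"tz": 0,"ax": 0,"ay": 0,"az": 0,"jaw": 255},
    {"tx": -0.005,"ty": 0,"tz": 0,"ax": 0,"ay": 0,"az": 0,"jaw": 255},
    {"tx": 0,"ty": 0,"tz": 0,"ax": 0,"ay": 0,"az": 0,"jaw": 255},
    {"tx": 0,"ty": 0,"tz": 0,"ax": 0,"ay": 0,"az": 0,"jaw": 255},
    {"tx": 0,"ty": 0,"tz": 0,"ax": 0,"ay": 0,"az": 0,"jaw": 255},
    {"tx": 0,"ty": 0,"tz": 0,"ax": 0,"ay": 0,"az": 0,"jaw": 255},
  ],
)

```text
time: 9.2
tool_pos: [0.6077, -0.0529, 0.1981]
tool_rot: [0.001, -0.062, 0.998, 0.0]
contact_force: [0.4, 0.5, 0.2]
gripper_width: -0.001
```

```bash
python3 - <<'E'
from h import *
rep()
grab('side','s8')
cv2.imwrite('pics/b8.png',cv2.resize(cv2.imread('pics/s8.png')[120:420,250:600],None,fx=2,fy=2))
E
```

```text
t 9.2 tcp [ 0.6077 -0.0529  0.1981] stand [-0.0031 -0.1256  0.1861] err [7.000e-02 7.000e-02 8.946e+01] F [0.4  0.46 0.18] w -0.001 q [-2.090e-01  3.900e-02  1.683e+00  1.000e-03  1.418e+00 -1.904e+00]
```

View pics/b8.png

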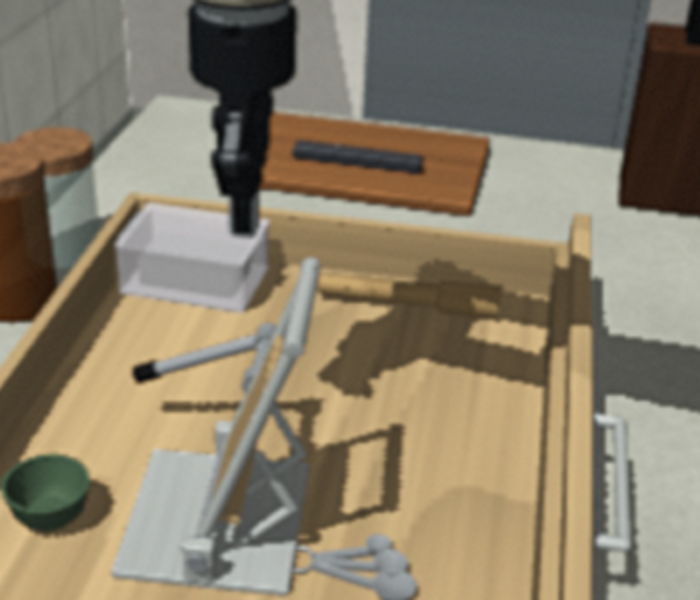

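Request:
move_arm(
  rows=[
    {"tx": 0.002,"ty": 0,"tz": -0.02,"ax": 0,"ay": 0,"az": 8,"jaw": 255},
    {"tx": 0.002,"ty": 0,"tz": -0.02,"ax": 0,"ay": 0,"az": 8,"jaw": 255},
    {"tx": 0.002,"ty": 0,"tz": -0.02,"ax": 0,"ay": 0,"az": 8,"jaw": 255},
    {"tx": 0,"ty": 0,"tz": -0.02,"ax": 0,"ay": 0,"az": 8,"jaw": 255},
    {"tx": 0,"ty": 0,"tz": -0.02,"ax": 0,"ay": 0,"az": 8,"jaw": 255},
    {"tx": 0,"ty": 0,"tz": 0,"ax": 0,"ay": 0,"az": 8,"jaw": 0},
    {"tx": 0,"ty": 0,"tz": 0,"ax": 0,"ay": 0,"az": 8,"jaw": 0},
    {"tx": 0,"ty": 0,"tz": 0,"ax": 0,"ay": 0,"az": 8,"jaw": 0},
    {"tx": 0,"ty": 0,"tz": 0,"ax": 0,"ay": 0,"az": 8,"jaw": 0},
    {"tx": 0,"ty": 0,"tz": 0,"ax": 0,"ay": 0,"az": 8,"jaw": 0},
    {"tx": 0,"ty": 0,"tz": 0,"ax": 0,"ay": 0,"az": 5,"jaw": 0},
    {"tx": 0,"ty": 0,"tz": 0,"ax": 0,"ay": 0,"az": 0,"jaw": 0},
  ],
)

```text
time: 10.45
tool_pos: [0.5993, -0.0531, 0.3032]
tool_rot: [0.001, 0.653, 0.758, 0.001]
contact_force: [0.1, 0.1, 0.4]
gripper_width: 1.001
```

```bash
python3 - <<'E'
from h import *
rep()
P=ptsstand(ORG,YAW);u=(P['rail']-P['hinge'])/.185
plan(P['rail']+u*.05,tcpR(-.35),6,jaw=0)
grab('side','s9')
cv2.imwrite('pics/b9.png',cv2.resize(cv2.imread('pics/s9.png')[60:420,250:600],None,fx=1.6,fy=1.6))
grab('top','t9')
E
```

```text
t 10.45 tcp [ 0.5993 -0.0531  0.3032] stand [-0.0115 -0.1246  0.2912] err [0.14 0.03 0.85] F [0.14 0.07 0.39] w 1.001 q [-0.212 -0.037  1.584  0.     1.592 -0.361]
[{"tx": 0.0209, "ty": -0.0112, "tz": 0.0067, "ax": -3.32, "ay": -0.02, "az": 0.14, "jaw": 0}, {"tx": 0.0209, "ty": -0.0116, "tz": 0.006, "ax": -3.32, "ay": -0.02, "az": 0.14, "jaw": 0}, {"tx": 0.0209, "ty": -0.012, "tz": 0.0053, "ax": -3.32, "ay": -0.02, "az": 0.14, "jaw": 0}, {"tx": 0.0209, "ty": -0.0124, "tz": 0.0046, "ax": -3.32, "ay": -0.02, "az": 0.14, "jaw": 0}, {"tx": 0.0208, "ty": -0.0127, "tz": 0.0039, "ax": -3.32, "ay": -0.02, "az": 0.14, "jaw": 0}, {"tx": 0.0208, "ty": -0.0129, "tz": 0.0032, "ax": -3.32, "ay": -0.02, "az": 0.14, "jaw": 0}]
```

View pics/b9.png

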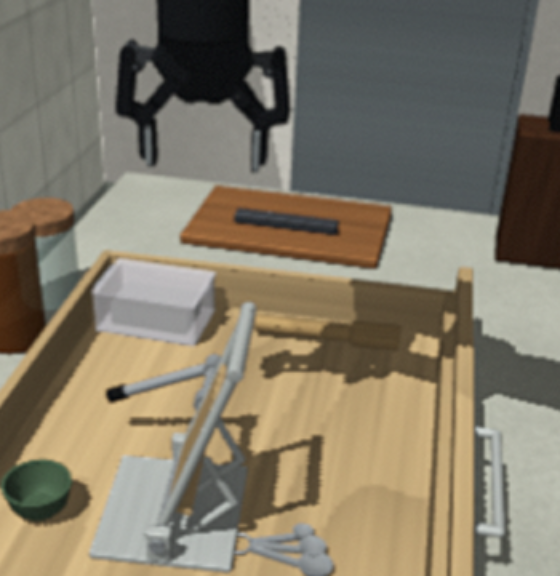

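```bash
python3 - <<'E'
from h import *
for k in (2.0,2.2,2.43): print(k,proj('s9',ptsstand(ORG,YAW,-.35,k)['foot'])[0],proj('t9',ptsstand(ORG,YAW,-.35,k)['foot'])[0])
E
```

```text
2.0 [313.60437312 281.88518168] [401.01615238 250.49906515]
2.2 [315.62001061 293.52720379] [400.70064415 253.7554604 ]
2.43 [321.08549808 306.2922108 ] [400.72256158 260.20275149]
```

Request:
move_arm(
  rows=[
    {"tx": 0.021,"ty": -0.011,"tz": 0.003,"ax": -3.3,"ay": 0,"az": 0.2,"jaw": 0},
    {"tx": 0.021,"ty": -0.012,"tz": 0.003,"ax": -3.3,"ay": 0,"az": 0.2,"jaw": 0},
    {"tx": 0.021,"ty": -0.012,"tz": 0.003,"ax": -3.3,"ay": 0,"az": 0.2,"jaw": 0},
    {"tx": 0.021,"ty": -0.012,"tz": 0.003,"ax": -3.3,"ay": 0,"az": 0.2,"jaw": 0},
    {"tx": 0.02,"ty": -0.012,"tz": 0.003,"ax": -3.3,"ay": 0,"az": 0,"jaw": 0},
    {"tx": 0.018,"ty": -0.012,"tz": 0.003,"ax": -3.3,"ay": 0,"az": 0,"jaw": 0},
    {"tx": 0,"ty": 0,"tz": 0,"ax": 0,"ay": 0,"az": 0,"jaw": 0},
  ],
)

```text
time: 11.25
tool_pos: [0.5124, 0.0608, 0.2719]
tool_rot: [0.117, 0.643, 0.745, 0.135]
contact_force: [0.6, 0.5, -0.1]
gripper_width: 1.0
```

```bash
python3 - <<'E'
from h import *
rep()
P=ptsstand(ORG,YAW);u=(P['rail']-P['hinge'])/.185
p,R,_=cur();print('rail in tool',R.inv().apply(P['rail']-p).round(4))
plan(P['rail']-u*.017,tcpR(-.35),6,jaw=0)
grab('side','s10')
cv2.imwrite('pics/b10.png',cv2.resize(cv2.imread('pics/s10.png')[60:420,250:600],None,fx=1.6,fy=1.6))
E
```

```text
t 11.25 tcp [0.5124 0.0608 0.2719] stand [-8.230e-02 -2.000e-04  2.599e-01] err [20.64 -0.11  0.7 ] F [ 0.62  0.48 -0.13] w 1.0 q [-0.067 -0.491  2.037  0.079  1.244 -0.225]
rail in tool [-0.     -0.0021  0.0592]
[{"tx": -0.0, "ty": -0.0004, "tz": 0.0127, "ax": 0.1, "ay": -0.04, "az": 0.11, "jaw": 0}, {"tx": -0.0, "ty": -0.0004, "tz": 0.0127, "ax": 0.1, "ay": -0.04, "az": 0.11, "jaw": 0}, {"tx": -0.0, "ty": -0.0003, "tz": 0.0127, "ax": 0.1, "ay": -0.04, "az": 0.11, "jaw": 0}, {"tx": 0.0, "ty": -0.0003, "tz": 0.0127, "ax": 0.1, "ay": -0.04, "az": 0.11, "jaw": 0}, {"tx": 0.0, "ty": -0.0003, "tz": 0.0127, "ax": 0.1, "ay": -0.04, "az": 0.11, "jaw": 0}, {"tx": 0.0, "ty": -0.0003, "tz": 0.0127, "ax": 0.1, "ay": -0.04, "az": 0.11, "jaw": 0}]
```

View pics/b10.png

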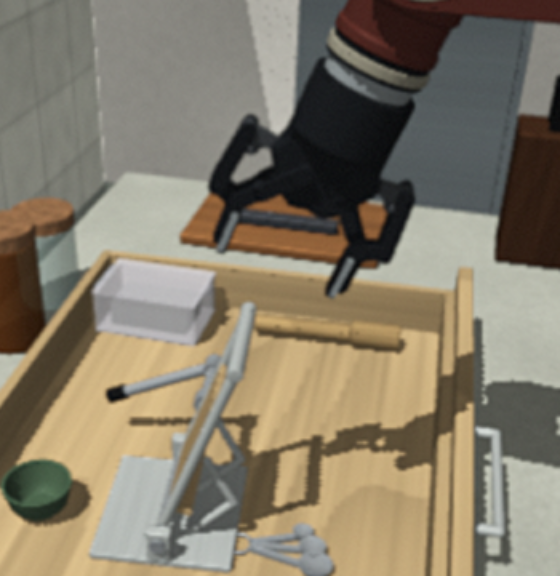

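View pics/t9.png

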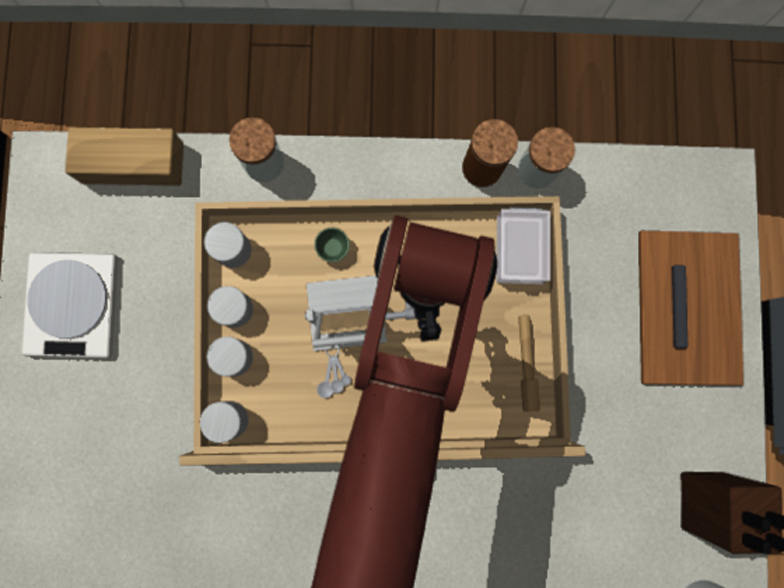

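Request:
move_arm(
  rows=[
    {"tx": 0,"ty": -0.001,"tz": 0.013,"ax": 0,"ay": 0,"az": 0.3,"jaw": 0},
    {"tx": 0,"ty": -0.001,"tz": 0.013,"ax": 0.3,"ay": 0,"az": 0.3,"jaw": 0},
    {"tx": 0,"ty": 0,"tz": 0.013,"ax": 0,"ay": 0,"az": 0,"jaw": 0},
    {"tx": 0,"ty": 0,"tz": 0.013,"ax": 0,"ay": 0,"az": 0,"jaw": 0},
    {"tx": 0,"ty": 0,"tz": 0.013,"ax": 0,"ay": 0,"az": 0,"jaw": 0},
    {"tx": 0,"ty": 0,"tz": 0.008,"ax": 0,"ay": 0,"az": 0,"jaw": 0},
    {"tx": 0,"ty": 0,"tz": 0,"ax": 0,"ay": 0,"az": 0,"jaw": 0},
  ],
)

```text
time: 12.0
tool_pos: [0.542, 0.0613, 0.198]
tool_rot: [0.115, 0.648, 0.741, 0.133]
contact_force: [0.1, -0.3, -0.2]
gripper_width: 1.0
```

```bash
python3 - <<'E'
from h import *
rep()
P=ptsstand(ORG,YAW)
p,R,_=cur();print('rail in tool',R.inv().apply(P['rail']-p).round(4))
grab('side','s11')
cv2.imwrite('pics/b11.png',cv2.resize(cv2.imread('pics/s11.png')[130:420,280:560],None,fx=2,fy=2))
E
```

```text
t 12.0 tcp [0.542  0.0613 0.198 ] stand [-0.053  -0.0037  0.186 ] err [20.22 -0.08 -0.04] F [ 0.1 -0.3 -0.2] w 1.0 q [-0.059 -0.356  2.063  0.076  1.09  -0.216]
rail in tool [ 0.0037 -0.0037 -0.0203]
```

View pics/b11.png

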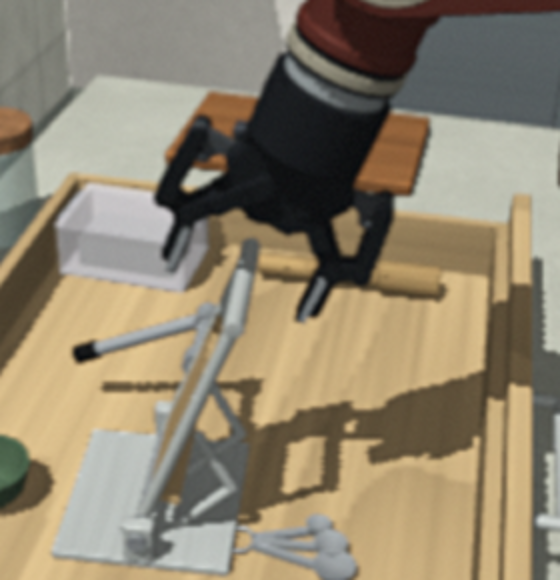

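Request:
move_arm(
  rows=[
    {"tx": 0,"ty": -0.001,"tz": 0,"ax": 0,"ay": 0,"az": 0,"jaw": 100},
    {"tx": 0,"ty": 0,"tz": 0,"ax": 0,"ay": 0,"az": 0,"jaw": 160},
    {"tx": 0,"ty": 0,"tz": 0,"ax": 0,"ay": 0,"az": 0,"jaw": 255},
    {"tx": 0,"ty": 0,"tz": 0,"ax": 0,"ay": 0,"az": 0,"jaw": 255},
    {"tx": 0,"ty": 0,"tz": 0,"ax": 0,"ay": 0,"az": 0,"jaw": 255},
    {"tx": 0,"ty": 0,"tz": 0,"ax": 0,"ay": 0,"az": 0,"jaw": 255},
    {"tx": 0,"ty": 0,"tz": 0,"ax": 0,"ay": 0,"az": 0,"jaw": 255},
  ],
)

```text
time: 12.75
tool_pos: [0.542, 0.0611, 0.2015]
tool_rot: [0.117, 0.648, 0.741, 0.134]
contact_force: [1.4, 0.3, -1.5]
gripper_width: 0.14
```

```bash
python3 - <<'E'
from h import *
rep()
P=ptsstand(ORG,YAW)
p,R,_=cur();h=R.inv().apply(P['hinge']-p);print('hinge in tool',h.round(4))
# one-row motion for dtheta about tool x (stand y)
for d in(1,2):
    Q=Ro.from_rotvec([np.radians(d),0,0]);print(d,(h-Q.apply(h)).round(5))
grab('side','s12')
cv2.imwrite('pics/b12.png',cv2.resize(cv2.imread('pics/s12.png')[130:420,280:560],None,fx=2,fy=2))
E
```

```text
t 12.75 tcp [0.542  0.0611 0.2015] stand [-0.053  -0.0039  0.1895] err [ 2.055e+01 -1.000e-02 -1.000e-02] F [ 1.39  0.31 -1.45] w 0.14 q [-0.059 -0.363  2.063  0.076  1.09  -0.216]
hinge in tool [ 0.0038 -0.0064  0.1679]
1 [0.      0.00293 0.00014]
2 [0.      0.00586 0.00033]
```

View pics/b12.png

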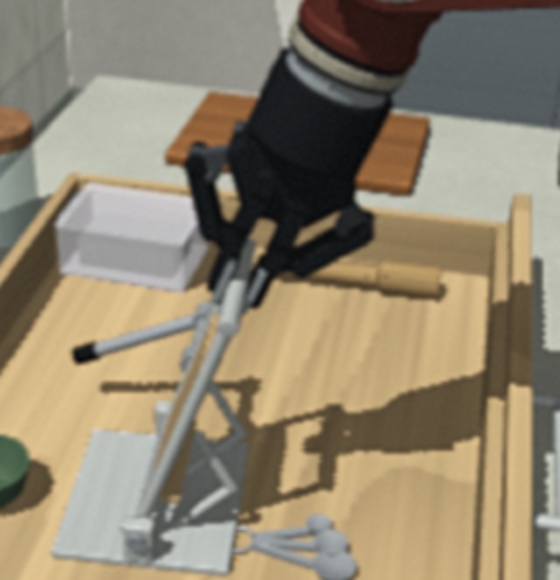

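Request:
move_arm(
  rows=[
    {"tx": 0,"ty": 0.003,"tz": 0,"ax": 1,"ay": 0,"az": 0,"jaw": 255},
    {"tx": 0,"ty": 0.006,"tz": 0,"ax": 2,"ay": 0,"az": 0,"jaw": 255},
    {"tx": 0,"ty": 0.006,"tz": 0,"ax": 2,"ay": 0,"az": 0,"jaw": 255},
    {"tx": 0,"ty": 0.006,"tz": 0,"ax": 2,"ay": 0,"az": 0,"jaw": 255},
    {"tx": 0,"ty": 0.006,"tz": 0,"ax": 2,"ay": 0,"az": 0,"jaw": 255},
    {"tx": 0,"ty": 0.006,"tz": 0,"ax": 2,"ay": 0,"az": 0,"jaw": 255},
    {"tx": 0,"ty": 0,"tz": 0,"ax": 0,"ay": 0,"az": 0,"jaw": 255},
  ],
)

```text
time: 13.5
tool_pos: [0.5754, 0.0657, 0.2092]
tool_rot: [0.05, 0.656, 0.75, 0.058]
contact_force: [-0.4, 0.2, 1.2]
gripper_width: 0.138
```

```bash
cat >> h.py <<'E'
def fa():
    p,R,_=cur();g=w2st(p-R.apply([0,0,.019]));print('grasp',g.round(4),'frame est',np.arctan2(g[0],g[2]-.03).round(4),'rad',np.hypot(g[0],g[2]-.03).round(4))
    h=R.inv().apply(st2w([0,0,.03])-p);print('hinge in tool',h.round(4))
E
python3 - <<'E'
from h import *
rep();fa()
E
```

```text
t 13.5 tcp [0.5754 0.0657 0.2092] stand [-0.0193 -0.0038  0.1972] err [ 8.83 -0.03 -0.03] F [-0.36  0.18  1.24] w 0.138 q [-0.027 -0.144  1.846  0.026  1.288 -0.166]
grasp [-0.0222 -0.0038  0.216 ] frame est -0.1189 rad 0.1873
hinge in tool [ 0.0037 -0.0066  0.1682]
```

Moving rigidly about the hinge with forces near zero. About 6° remain, so I'll take them slowly and stop just short of upright.

Request:
move_arm(
  rows=[
    {"tx": 0,"ty": 0.004,"tz": 0,"ax": 1.5,"ay": 0,"az": 0,"jaw": 255},
    {"tx": 0,"ty": 0.004,"tz": 0,"ax": 1.5,"ay": 0,"az": 0,"jaw": 255},
    {"tx": 0,"ty": 0.003,"tz": 0,"ax": 1,"ay": 0,"az": 0,"jaw": 255},
    {"tx": 0,"ty": 0.003,"tz": 0,"ax": 1,"ay": 0,"az": 0,"jaw": 255},
    {"tx": 0,"ty": 0,"tz": 0,"ax": 0,"ay": 0,"az": 0,"jaw": 255},
    {"tx": 0,"ty": 0,"tz": 0,"ax": 0,"ay": 0,"az": 0,"jaw": 255},
  ],
)

```text
time: 14.1
tool_pos: [0.59, 0.0677, 0.2104]
tool_rot: [0.02, 0.658, 0.752, 0.024]
contact_force: [0.7, 0.5, -0.0]
gripper_width: 0.142
```

```bash
python3 - <<'E'
from h import *
rep();fa()
grab('side','s13');grab('top','t13')
for fr in(-.1,-.05,0,.05):
    P=ptsstand(ORG,YAW,fr,2.43);print(fr,[proj('s13',P[k])[0].round(1) for k in('railL','railR','foot')])
cv2.imwrite('pics/b13.png',cv2.resize(cv2.imread('pics/s13.png')[130:430,270:520],None,fx=2,fy=2))
E
```

```text
t 14.1 tcp [0.59   0.0677 0.2104] stand [-0.0045 -0.0038  0.1984] err [ 3.57 -0.01 -0.02] F [ 0.69  0.46 -0.  ] w 0.142 q [-0.016 -0.048  1.75   0.01   1.378 -0.151]
grasp [-0.0057 -0.0038  0.2174] frame est -0.0305 rad 0.1874
hinge in tool [ 0.0037 -0.0059  0.1683]
-0.1 [array([360.7, 285.7]), array([373.8, 243.5]), array([320.4, 316.1])]
-0.05 [array([353.4, 284.6]), array([367.3, 242.6]), array([320.7, 318.1])]
0 [array([346.1, 283.9]), array([360.8, 242. ]), array([321., 320.])]
0.05 [array([338.8, 283.4]), array([354.3, 241.7]), array([321.5, 322. ])]
```

View pics/b13.png

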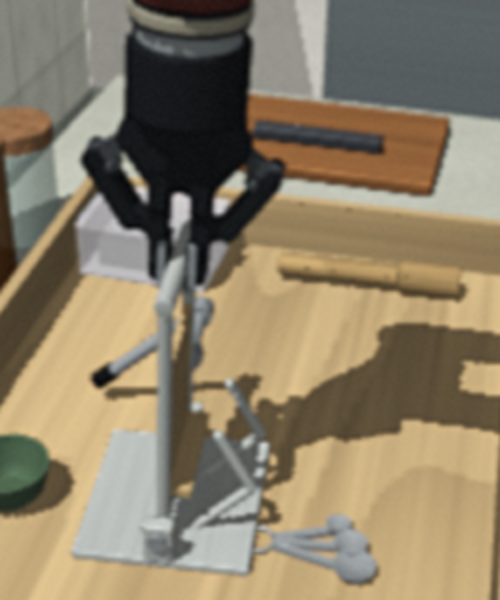

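View pics/t13.png

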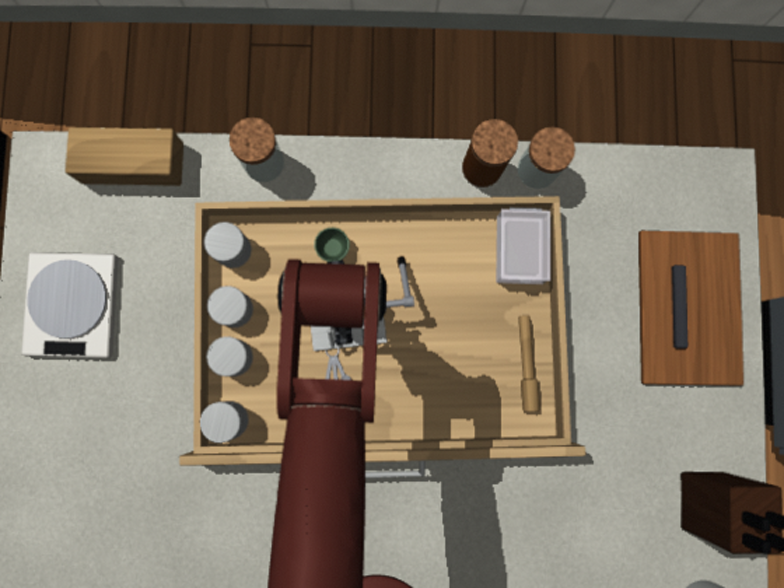

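Request:
move_arm(
  rows=[
    {"tx": 0,"ty": 0.003,"tz": 0,"ax": 1,"ay": 0,"az": 0,"jaw": 255},
    {"tx": 0,"ty": 0.003,"tz": 0,"ax": 1,"ay": 0,"az": 0,"jaw": 255},
    {"tx": 0,"ty": 0,"tz": 0,"ax": 0,"ay": 0,"az": 0,"jaw": 255},
    {"tx": 0,"ty": 0,"tz": 0,"ax": 0,"ay": 0,"az": 0,"jaw": 255},
    {"tx": 0,"ty": 0,"tz": 0,"ax": 0,"ay": 0,"az": 0,"jaw": 255},
    {"tx": 0,"ty": 0,"tz": 0,"ax": 0,"ay": 0,"az": 0,"jaw": 255},
    {"tx": 0,"ty": 0,"tz": 0,"ax": 0,"ay": 0,"az": 0,"jaw": 255},
  ],
)

```text
time: 14.9
tool_pos: [0.5959, 0.0685, 0.2105]
tool_rot: [0.008, 0.658, 0.753, 0.009]
contact_force: [0.6, 0.7, -1.1]
gripper_width: 0.139
```

```bash
python3 - <<'E'
from h import *
rep();fa()
grab('side','s14')
rep();fa();print(manip.state()['joint_vel'])
cv2.imwrite('pics/b14.png',cv2.resize(cv2.imread('pics/s14.png')[130:430,270:520],None,fx=2,fy=2))
E
```

```text
t 14.9 tcp [0.5959 0.0685 0.2105] stand [ 0.0014 -0.0037  0.1985] err [ 1.41 -0.02 -0.02] F [ 0.56  0.71 -1.06] w 0.139 q [-0.011 -0.009  1.711  0.004  1.416 -0.146]
grasp [ 0.0009 -0.0037  0.2175] frame est 0.0049 rad 0.1875
hinge in tool [ 0.0037 -0.0055  0.1684]
t 14.95 tcp [0.5958 0.0684 0.2105] stand [ 0.0014 -0.0038  0.1985] err [ 1.41 -0.01 -0.03] F [ 0.42  0.38 -1.37] w 0.14 q [-0.011 -0.009  1.711  0.004  1.416 -0.146]
grasp [ 0.0009 -0.0038  0.2175] frame est 0.0047 rad 0.1875
hinge in tool [ 0.0037 -0.0055  0.1684]
[-0.00042783 -0.00015579  0.00036854 -0.00070213 -0.00037316 -0.00015794]
```

View pics/b14.png

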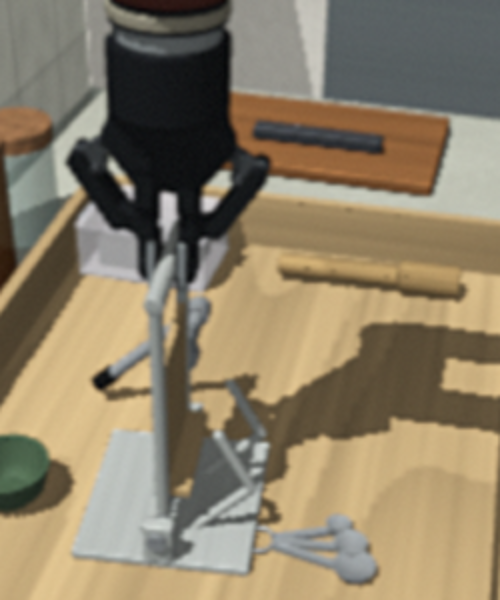

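The picture shows the frame upright and gripped at the rail. The rail's near end is at about (349, 277) in the side image, which puts the frame at about 0 to -0.02 rad. The kickstand foot at about (320, 319) is down, and the bystanders haven't moved.

```bash
python3 - <<'E'
from h import *
print(manip.job_done())
E
```

```text
the job is handed in; nothing more can be done
None
```

The kickstand is flipped fully down, and the frame is upright and still held by its top rail. I handed the job in at about 15 s; no verdict was reported.

- **First push failed:** The finger caught the rounded end of the kickstand, so the whole frame swung up to about -0.12 rad with the leg still folded. I backed off slowly until the frame was on its rest again.
- **Second push worked:** I turned the tool 90° and pushed lower on the leg. It went over centre with the frame still on its rest. The foot's position in the side image matched 2.43 rad, the full-down stop. That push briefly showed about 10 N upward on the tool, which went away once I raised the tool.
- **Raising the frame:** I gripped the rail and turned the frame about its hinge until it stood upright.
- **Last checks:** The arm's pose puts the frame at about +0.005 rad, and the image suggests 0 to -0.02 rad; both are well within the 0.09 limit. The jaws were open about 12 mm around the 14 mm rail, the grasp point was about 4 mm from the rail's centre by estimate, and the arm was still. By eye, nothing else in the drawer had moved; I did not measure this.

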